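# Close the fuse bay of the craft desk's power console

## Robot

A 6-joint arm with a two-finger parallel gripper is mounted at the origin on the work surface. World frame = base frame: x ahead of the robot, y to its left, z up, the work surface at z = 0. Lengths are in m, angles in degrees, forces in N, time in s.
With the tool pointing down it reaches from about 0.35 to 0.875 m from the base axis. Payload 4.2 kg.
Tool frame: the origin (TCP) lies at the very end of the fingers, on their centre line; the grasp point (between the pads) lies 19 mm behind it; z points along the fingers, y is the line along which they close (so a half turn about z gives the same grasp; the last joint's range is limited). The gripper opens to 87 mm and grips with 3 to 60 N. Pads are 19 mm wide; open, the fingers measure 117 mm over their backs; the gripper's body (75 mm by 190 mm) begins 51 mm behind the grasp point.
Start: joints at [-58.637, 22.042, 0.453, 0, -68.411, -14.817], TCP at [0.178, -0.599, 0.223] pointing down, gripper open.
Joint ranges: [-179.83, 179.83], [-69.29, 118.12], [-61.27, 80.66], [-181.25, 117.63], [-171.15, -9.14], [-177.46, 177.46]. Speed limits (degrees/s): [159.86, 159.86, 180, 180, 180, 180].

## Interface

Orientations are given as a 3x3 rotation matrix whose columns are the frame's x, y, z axes.
In Python, from station import r gives the robot as it stands.
- The arm moves only by the tool jog_arm, never from a script. Its argument "plan" is text: rows parted by semicolons, each of 7 numbers parted by spaces: the shift along the tool's x, y, z normalised to -1 to 1, where 1 is 0.025 m, then the turn, a rotation vector about the tool's x, y, z normalised to -1 to 1, where 1 is 8 degrees, then the closure, from -1 (fully open) to 1 (shut). A call has exactly 10 rows; each row shifts and turns the commanded pose from where the row before left it, along the tool's axes as they then stand; what a row does not reach is not made up. A row lasts 1/10 s, in which the tool goes at most 50 mm and 8.59 degrees, less where a joint would pass 70% of its speed; a pose out of reach is approached as far as the arm can. A call with a number of a shift or a turn outside -1 to 1 is refused whole. A call with a gripper value outside its range is refused whole. The fingers move at their own pace and stop on an object; the grip force is fixed at half the most. Time passes only in rows, so rows that do not move let the fingers close, or fill a call up. It gives the time, the measured TCP pose, the force, the opening and the grip force at its end, in the units of the state.
- r.sense(): the state, without advancing time (a new reading comes with each control period).
- r.capture(name): name is "scene" or "top"; returns (picture, depth): 480x640x3 uint8, red, green, blue; 480x640 float32, m along the optical axis (not along the pixel's ray), 0 where there is no reading.
- r.get_calibration(name): a dict with "mtx" (3x3 intrinsics, pixels), "extrinsics" (4x4, takes a point from camera to world coordinates). Camera axes: x right, y up, looking along -z (the intrinsics and any distortion apply to the point x, -y, -z); pixel columns grow to the right and rows downward; lengths in m; the calibration is good to about 2 mm. A picture is of the moment at which its call begins. get_calibration takes no time and is no camera call.
- r.finish_job(): hands the job in; it is judged then, once.
The state is a dict: "time_s": time; "joints": joint angles; "joint_velocities": joint speeds; "effort": joint torques, N m; "tcp_pos": TCP position; "ee_rot": TCP orientation; "wrist_force": force on the tool from outside, world axes, zero at the start; "moment": the same for the moment, N m; "gripper_width": opening from 0.0 (shut) to 1.0 (fully open); "gripper_force": force on a finger pad.
Only numpy, scipy, OpenCV 4.12 (cv2) and the standard library are available. Lean on these libraries where they do the work, as an engineer would, in place of code of your own. Each camera call takes 0.05 s, during which the arm holds its last target. There are 200 camera calls.

## Task

The fuse bay of the sloping power console is open and its white cover plate lies on the desk. Seat the cover fully home on the console's two brass pins, flat on the sloping face, then turn the red latch all the way so that its tongue points straight across the cover's edge and locks it in. Leave the paint pot, the tape roll and the glue bottle where they stand.

Things in the scene. Friction and masses are not known exactly. Their poses are not given: they have to be found in the camera images.
- cover: Loose white plate, 80 (x) by 110 (y) by 5 mm, about 90 g, lying flat, blue grip rib up. Rib in its middle, 12 mm thick (x), 44 mm long (y), its top 38 mm above the plate's underside. Two through holes, 10 mm diameter, at x = 26, y = -42 and 42 mm. Origin: centre of the plate's underside; z points up through the rib.
- face: Fixed grey sloping face of the console, 30 degrees from level. Origin: where a seated cover's origin lies, 62 mm above the desk; a seated cover has the same axes: z the outward normal, x up the slope, y sideways. Face spans x -60 to 60, y -68 to 104 mm. Two brass pins, 6 mm diameter, 11 mm tall, tapered tips, at x = 26, y = -42 and 42 mm. Open fuse bay at x -28 to 14, y -36 to 36 mm.
- latch (a joint): Angle (rad) of the red latch about the face's normal at face x = 0, y = 78 mm. 0: tongue points at the cover (face -y), locked; grows anticlockwise seen from outside; 1.57: tongue points up the slope, free. Stops at -0.05 and 2.4. It stays where it is left.
- latch_grip (a point): Point on the latch's axis at grip height, 33 mm above the face; z is the face's normal, -y points along the tongue (turns with the latch). Red bar grip 11 mm thick, 34 mm long in line with the tongue, 12 to 44 mm above the face. Tongue 12 mm wide, reaches 38 mm from the axis, 7.5 to 12 mm above the face. A seated cover's edge is 23 mm from the axis.
- paint_pot: Green paint pot with a white lid, 56 mm diameter, 58 mm tall, origin at the centre of its underside. To be left alone.
- tape_roll: Pink tape roll lying flat, 72 mm diameter, 24 mm tall, origin at the centre of its underside. To be left alone.
- glue: White glue bottle with a blue cap, 46 mm diameter, 130 mm tall, origin at the centre of its underside. To be left alone.

How it is judged:
By the outcome, as a careful person would: the job done as asked, in the order asked, and still so for the second after the job is handed in, with the robot touching nothing.
It also fails if it takes over 61 s, if anything falls off the work surface, if the arm or the gripper's body presses on something with over 40 N, if the wrist force passes 120 N, or if a joint passes its speed limit or range.

## Working session

There is one attempt and no reset: what is moved stays moved. The work goes in short steps, Python scripts to look and compute and a tool call to move; the robot and the scene stay as the last step left them, time stands still between calls to the robot, and variables do not carry over. Pictures are saved under pics/ and viewed, at most 10 in all, crops included, and the job is handed in when it is done.

Besides the shell and the picture viewer there is one more tool, called after "Request:" as a command line: name --argument value ..., lists and objects as JSON in quotes. jog_arm: Moves the arm, as the interface text tells. Scaled input: -1 to 1 covers 0.025 m each way for a shift and 8 degrees each way for a turn. Its arguments: {"type":"object","properties":{"plan":{"type":"string"}},"required":["plan"]}

```bash
mkdir -p pics; cat > h.py <<'E'
import numpy as np, cv2
from station import r
def grab(n):
    im,d=r.capture(n); c=r.get_calibration(n); K=np.array(c["mtx"]); T=np.array(c["extrinsics"])
    v,u=np.mgrid[:480,:640]
    P=np.stack([(u-K[0,2])/K[0,0]*d,-(v-K[1,2])/K[1,1]*d,-d],-1)@T[:3,:3].T+T[:3,3]
    P[d==0]=np.nan
    return im,d,P,c
E
python3 - <<'E'
from h import *
for n in("scene","top"):
    im,d,P,c=grab(n); cv2.imwrite(f"pics/{n}0.png",im[...,::-1]); np.savez(f"{n}0.npz",im=im,P=P)
    print(n,{k:np.round(v,3).tolist() for k,v in c.items() if k in("mtx","extrinsics")},[k for k in c])
s=r.sense(); print(s["tcp_pos"],s["ee_rot"],s["time_s"])
E
```

```text
scene {'mtx': [[562.86, 0.0, 315.613], [0.0, 562.86, 240.117], [0.0, 0.0, 1.0]], 'extrinsics': [[-0.374, -0.642, 0.669, 1.233], [0.927, -0.251, 0.278, 0.21], [-0.01, 0.724, 0.69, 0.729], [0.0, 0.0, 0.0, 1.0]]} ['mtx', 'extrinsics']
top {'mtx': [[529.686, 0.0, 324.492], [0.0, 529.686, 244.989], [0.0, 0.0, 1.0]], 'extrinsics': [[-0.047, 0.977, -0.206, 0.385], [-0.999, -0.047, 0.006, -0.074], [-0.004, 0.206, 0.978, 1.111], [0.0, 0.0, 0.0, 1.0]]} ['mtx', 'extrinsics']
[ 0.17786155 -0.59859824  0.22156491] [[-9.58636540e-01 -2.84632313e-01 -6.56035138e-04]
 [-2.84633051e-01  9.58634749e-01  1.85584819e-03]
 [ 1.00663717e-04  1.96581317e-03 -9.99998063e-01]] 0.1
```

View pics/scene0.png

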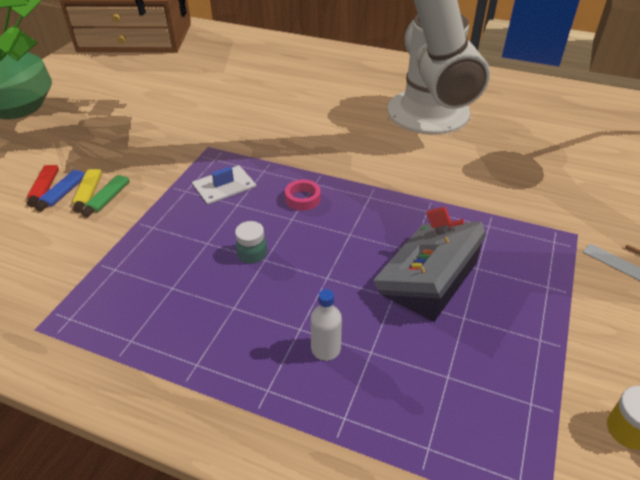

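View pics/top0.png

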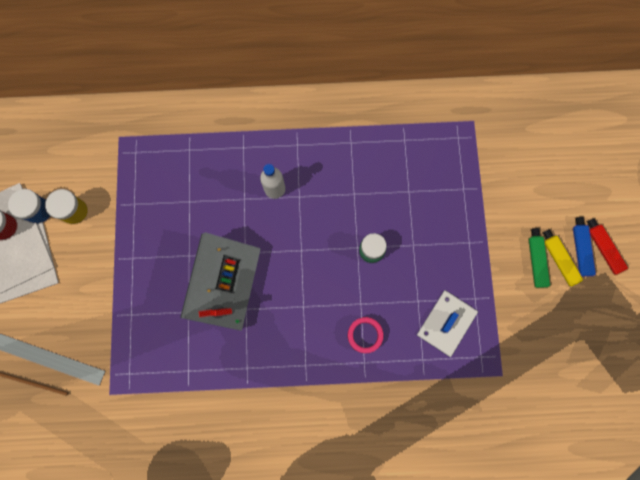

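```bash
cat > m.py <<'E'
from h import *
def rect(m2):  # minAreaRect in mm
    return cv2.minAreaRect((m2*1000).astype(np.float32))
def face(P,im,box):
    x0,x1,y0,y1=box
    Q=P[y0:y1,x0:x1].reshape(-1,3); C=im[y0:y1,x0:x1].reshape(-1,3).astype(int)
    k=(Q[:,2]>.02)&(Q[:,2]<.12)&(np.ptp(C,axis=1)<30); Q=Q[k]
    rng=np.random.default_rng(0); best=0
    for _ in range(400):
        a,b,c=Q[rng.choice(len(Q),3,False)]; n=np.cross(b-a,c-a); l=np.linalg.norm(n)
        if l<1e-9: continue
        n/=l; n*=np.sign(n[2])
        if not .8<n[2]<.93: continue
        s=abs((Q-a)@n)<.002
        if s.sum()>best: best=s.sum(); S=s
    for _ in range(3):
        c=Q[S].mean(0); n=np.linalg.svd(Q[S]-c,full_matrices=False)[2][2]; n*=np.sign(n[2]); S=abs((Q-c)@n)<.002
    xs=np.array([0,0,1.])-n*n[2]; xs/=np.linalg.norm(xs); ys=np.cross(n,xs)
    q=(Q[S]-c)@np.stack([xs,ys],1); R=rect(q)
    bp=cv2.boxPoints(R)
    return c,n,xs,ys,R,bp,S.sum()
if __name__=="__main__":
    for n,bx,cb in(("top",(170,270,225,335),(405,490,280,365)),("scene",(370,490,205,320),(185,262,160,207))):
        z=np.load(n+"0.npz"); im,P=z["im"],z["P"]
        c,nn,xs,ys,R,bp,N=face(P,im,bx)
        ctr=c+R[0][0]/1e3*xs+R[0][1]/1e3*ys
        print(n,"face n",nn.round(4),"tilt",np.degrees(np.arccos(nn[2])).round(2),"x",xs.round(4),"y",ys.round(4),"rectctr",ctr.round(4),R[1:],N)
        o=ctr.copy()
        # axes from rect
        print(" origin (level axes)",(ctr-.018*ys).round(4))
        # red latch
        x0,x1,y0,y1=bx; Q=P[y0-15:y1,x0:x1].reshape(-1,3); C=im[y0-15:y1,x0:x1].reshape(-1,3).astype(int)
        k=(C[:,0]>120)&(C[:,1]<60)&(C[:,2]<70); q=(Q[k]-(ctr-.018*ys))@np.stack([xs,ys,nn],1)*1e3
        q=q[(q[:,2]>3)&(q[:,1]>45)]; t=q[q[:,2]>38]; lo=q[q[:,2]<20]; print(" latch top",t.mean(0).round(1),rect(t[:,:2]/1e3),"low",np.ptp(lo,axis=0) if len(lo) else 0,lo.min(0) if len(lo) else 0,lo.max(0) if len(lo) else 0)
        x0,x1,y0,y1=cb; Q=P[y0:y1,x0:x1].reshape(-1,3); C=im[y0:y1,x0:x1].reshape(-1,3).astype(int)
        w=(C.min(1)>130)&(Q[:,2]<.015); R=rect(Q[w][:,:2]); print(" cover",R,"z",np.nanmedian(Q[w][:,2]).round(4))
        b=(C[:,2]>C[:,0]+50)&(C[:,2]>C[:,1]+40)&(Q[:,2]>.03); print(" rib",rect(Q[b][:,:2]),Q[b][:,2].mean(),b.sum())
        # tape/pot/glue
        for nm,k in(("pink",(im[...,0]>180)&(im[...,1]<110)&(im[...,2]>80)&(P[...,2]>.01)),("green",(P[...,2]>.05)&(P[...,2]<.07)&(P[...,1]>-.33)&(P[...,1]<-.1)&(P[...,0]>.3)),("glue",(P[...,2]>.1)&(P[...,0]>.5)&(P[...,2]<.16))):
            if k.sum()>3: print(" ",nm,rect(P[k][:,:2])[:2])
        # image corners of the cover holes -> dark px inside plate
E
python3 m.py
```

```text
top face n [-0.122  -0.4859  0.8655] tilt 30.07 x [0.2108 0.8394 0.501 ] y [-0.9699  0.2435  0.    ] rectctr [0.5422 0.1247 0.0625] ((121.35323333740234, 172.12557983398438), 0.1769673228263855) 2848
 origin (level axes) [0.5597 0.1203 0.0625]
 latch top [ 0.9 79.4 44.1] ((-0.16843891143798828, 79.51443481445312), (31.957725524902344, 9.437788009643555), 16.678085327148438) low [31.22461968 15.85250911 14.99887205] [ 5.48106651 79.91709457  4.45894489] [36.7056862  95.76960369 19.45781693]
 cover ((441.692138671875, -327.7210693359375), (82.65206909179688, 111.64397430419922), 53.61840057373047) z 0.0051
 rib ((441.89520263671875, -326.4693908691406), (12.217438697814941, 41.5806770324707), 53.16928482055664) 0.037767043530126554 130
  pink ((424.43695068359375, -154.81491088867188), (67.65355682373047, 68.27699279785156))
  green ((602.4027709960938, -180.53970336914062), (47.657737731933594, 48.513427734375))
  glue ((750.064453125, 22.001665115356445), (22.077730178833008, 21.18192481994629))
scene face n [-0.1209 -0.4839  0.8667] tilt 29.92 x [0.2102 0.8409 0.4988] y [-0.9702  0.
[... 220 characters left out ...]
81), (32.35857009887695, 12.049715995788574), 23.097431182861328) low [40.4710823  24.11686406 10.40264344] [-3.31278172 70.18062536  9.35153901] [37.15830058 94.29748942 19.75418245]
 cover ((436.6376953125, -327.86273193359375), (94.04911804199219, 116.52244567871094), 54.567020416259766) z 0.0045
 rib ((442.1024169921875, -324.982177734375), (14.911053657531738, 41.8717041015625), 49.56734848022461) 0.03609409013506753 114
  pink ((423.8627014160156, -153.5639190673828), (69.91273498535156, 68.38922119140625))
  green ((603.5097045898438, -178.48460388183594), (50.20285415649414, 49.003910064697266))
  glue ((750.473876953125, 23.361570358276367), (21.494674682617188, 21.746519088745117))
```

```bash
python3 - <<'E'
import cv2,numpy as np
t=cv2.imread("pics/top0.png");s=cv2.imread("pics/scene0.png")
f=lambda a,x,y,w,h:cv2.resize(a[y:y+h,x:x+w],(400,300),interpolation=cv2.INTER_CUBIC)
cv2.imwrite("pics/c.png",np.vstack([np.hstack([f(t,150,225,144,108),f(t,400,280,100,75)]),np.hstack([f(s,365,200,144,108),f(s,180,155,100,75)])]))
E
```

```text
(no output)
```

View pics/c.png

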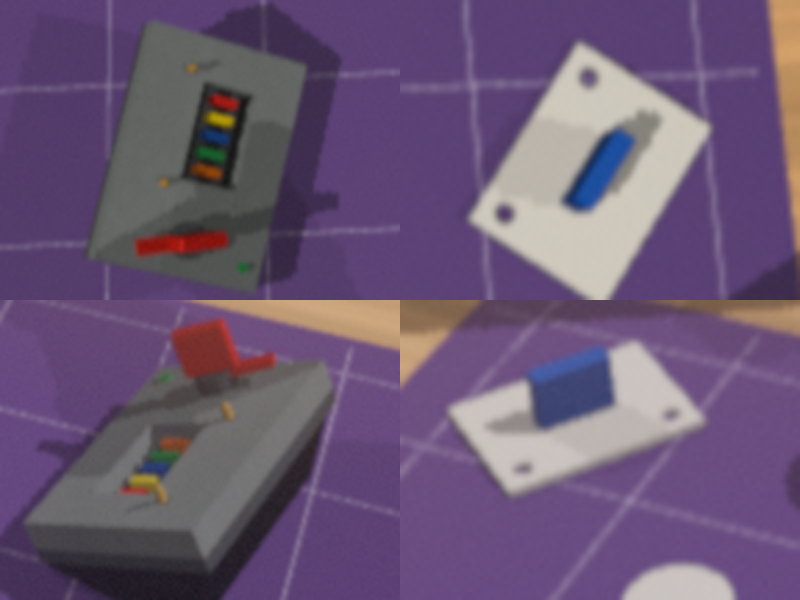

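The crops show the pins at top-image px (219,249.5) and (209,291). The latch is tilted about 17° beyond up-slope, at roughly 1.86 rad. The cover holes are at (447,299) and (426,333), on its +x side.

```bash
cat > p.py <<'E'
import sys; from h import *
from scipy.spatial.transform import Rotation as Ro
CZ=lambda az:np.array([[np.cos(az),-np.sin(az),0],[np.sin(az),np.cos(az),0],[0,0,1.]])
tool=lambda B:np.stack([B[:,1],B[:,0],-B[:,2]],1)
COV=np.array([.4418,-.3272,0]); CR=CZ(np.radians(53.5))
FO=np.array([.5594,.1207,.062]); n=np.array([-.1213,-.4852,.866]); n/=np.linalg.norm(n)
x=np.array([0,0,1])-n*n[2]; x/=np.linalg.norm(x); FR=np.stack([x,np.cross(n,x),n],1)
def go(p,R,N,show=True):
    s=r.sense(); p0=np.array(s["tcp_pos"]); R0=np.array(s["ee_rot"]); w=Ro.from_matrix(R0.T@R).as_rotvec()
    print("t",round(s["time_s"],2),"dist",np.linalg.norm(p-p0).round(4),"rot",np.degrees(w).round(2),"F",np.round(s["wrist_force"],1),"w",round(s["gripper_width"],3),round(s["gripper_force"],1))
    for i in range(N if show else 0):
        Ri=R0@Ro.from_rotvec(w*i/N).as_matrix()
        v=np.r_[Ri.T@(p-p0)/N/.025,np.degrees(w)/N/8]; print(*v.round(2), end=";\n")
        assert abs(v).max()<=1,abs(v).max()
def cov(h): return COV+[0,0,h],tool(CR)
def fac(fx,fy,h,a=0): # face coords, a = turn about normal, deg
    return FO+FR@[fx,fy,h],tool(FR@CZ(np.radians(a)))
E
python3 -c "
from p import *
go(*cov(.08),20)
im=np.load('top0.npz')
c=r.get_calibration('top');K=np.array(c['mtx']);T=np.array(c['extrinsics'])
for uv in((218.8,249.5),(208.7,290.9)):
  d=T[:3,:3]@[(uv[0]-K[0,2])/K[0,0],-(uv[1]-K[1,2])/K[1,1],-1]
  k=((FO+n*.009-T[:3,3])@n)/(d@n); print('pin',FR.T@(T[:3,3]+k*d-FO)*1e3)
for uv in((447,299.25),(426.25,333.25)):
  d=T[:3,:3]@[(uv[0]-K[0,2])/K[0,0],-(uv[1]-K[1,2])/K[1,1],-1]
  k=(.003-T[2,3])/d[2]; print('hole',CR.T@(T[:3,3]+k*d-COV)*1e3)
"
```

```text
t 0.1 dist 0.4042 rot [ 0.1  -0.06 53.04] F [ 0.  -0.4  0.2] w 0.999 0.0
-0.66 0.37 0.28 0.0 -0.0 0.33;
-0.64 0.4 0.28 0.0 -0.0 0.33;
-0.62 0.43 0.28 0.0 -0.0 0.33;
-0.6 0.46 0.28 0.0 -0.0 0.33;
-0.58 0.48 0.28 0.0 -0.0 0.33;
-0.56 0.51 0.28 0.0 -0.0 0.33;
-0.53 0.54 0.28 0.0 -0.0 0.33;
-0.51 0.56 0.28 0.0 -0.0 0.33;
-0.48 0.58 0.28 0.0 -0.0 0.33;
-0.45 0.61 0.28 0.0 -0.0 0.33;
-0.43 0.63 0.28 0.0 -0.0 0.33;
-0.4 0.64 0.28 0.0 -0.0 0.33;
-0.37 0.66 0.28 0.0 -0.0 0.33;
-0.34 0.68 0.28 0.0 -0.0 0.33;
-0.3 0.69 0.28 0.0 -0.0 0.33;
-0.27 0.71 0.28 0.0 -0.0 0.33;
-0.24 0.72 0.28 0.0 -0.0 0.33;
-0.2 0.73 0.28 0.0 -0.0 0.33;
-0.17 0.74 0.28 0.0 -0.0 0.33;
-0.14 0.74 0.28 0.0 -0.0 0.33;
pin [ 26.39923357 -39.73761437   9.        ]
pin [26.20283383 44.19010006  9.        ]
hole [ 25.22343453 -41.66308931   3.        ]
hole [24.51991491 42.33355128  3.        ]
```

Request:
jog_arm --plan "-0.66 0.37 0.28 0 0 0.33 -1;-0.64 0.4 0.28 0 0 0.33 -1;-0.62 0.43 0.28 0 0 0.33 -1;-0.6 0.46 0.28 0 0 0.33 -1;-0.58 0.48 0.28 0 0 0.33 -1;-0.56 0.51 0.28 0 0 0.33 -1;-0.53 0.54 0.28 0 0 0.33 -1;-0.51 0.56 0.28 0 0 0.33 -1;-0.48 0.58 0.28 0 0 0.33 -1;-0.45 0.61 0.28 0 0 0.33 -1"

```text
time_s: 1.1
tcp_pos: [0.3097, -0.4625, 0.1518]
ee_rot: [[-0.985, 0.173, -0.001], [0.173, 0.985, 0.001], [0.001, 0.001, -1.0]]
wrist_force: [-0.7, -0.8, 0.4]
gripper_width: 1.001
gripper_force: 0.0
```

Request:
jog_arm --plan "-0.43 0.63 0.28 0 0 0.33 -1;-0.4 0.64 0.28 0 0 0.33 -1;-0.37 0.66 0.28 0 0 0.33 -1;-0.34 0.68 0.28 0 0 0.33 -1;-0.3 0.69 0.28 0 0 0.33 -1;-0.27 0.71 0.28 0 0 0.33 -1;-0.24 0.72 0.28 0 0 0.33 -1;-0.2 0.73 0.28 0 0 0.33 -1;-0.17 0.74 0.28 0 0 0.33 -1;-0.14 0.74 0.28 0 0 0.33 -1"

```text
time_s: 2.1
tcp_pos: [0.4414, -0.3267, 0.0819]
ee_rot: [[-0.805, 0.593, -0.001], [0.593, 0.805, 0.0], [0.001, -0.0, -1.0]]
wrist_force: [-0.2, 0.2, 0.6]
gripper_width: 1.002
gripper_force: 0.0
```

```bash
python3 -c "
from p import *
go(*cov(.009),7)
# pins: brass colour in both pictures, ray onto plane 9 mm above face
for nm,bx in(('top',(195,235,240,300)),('scene',(400,470,225,285))):
  im=np.load(nm+'0.npz')['im'].astype(float); c=r.get_calibration(nm);K=np.array(c['mtx']);T=np.array(c['extrinsics'])
  x0,x1,y0,y1=bx; a=im[y0:y1,x0:x1]; w=a[...,0]-a[...,2]; 
  V,U=np.mgrid[y0:y1,x0:x1]
  for h in(.006,.011):
    d=np.stack([(U-K[0,2])/K[0,0],-(V-K[1,2])/K[1,1],-np.ones(U.shape)],-1)@T[:3,:3].T
    k=((FO+n*h-T[:3,3])@n)/(d@n); q=(T[:3,3]+k[...,None]*d-FO)@FR*1e3
    for py in(-42,42):
      m=(abs(q[...,0]-27)<8)&(abs(q[...,1]-py)<9)&(w>25)&(a[...,0]-a[...,1]<a[...,1]*.9)
      print(nm,h,py,m.sum(),(q[m]*w[m][:,None]).sum(0)/w[m].sum())
"
```

```text
t 2.1 dist 0.0729 rot [-0.01 -0.05  0.14] F [-0.2  0.2  0.6] w 1.002 0.0
-0.0 -0.0 0.42 -0.0 -0.0 0.0;
-0.0 -0.0 0.42 -0.0 -0.0 0.0;
-0.0 -0.0 0.42 -0.0 -0.0 0.0;
-0.0 -0.0 0.42 -0.0 -0.0 0.0;
-0.0 -0.0 0.42 -0.0 -0.0 0.0;
-0.0 -0.0 0.42 -0.0 -0.0 0.0;
-0.0 -0.0 0.42 -0.0 -0.0 0.0;
top 0.006 -42 12 [ 26.18152333 -41.01993722   6.        ]
top 0.006 42 14 [26.01500568 42.88608752  6.        ]
top 0.011 -42 12 [ 27.64480791 -40.21812143  11.        ]
top 0.011 42 14 [27.47910789 43.27591108 11.        ]
scene 0.006 -42 30 [ 26.42899262 -41.32304687   6.        ]
scene 0.006 42 23 [27.74667865 41.62891978  6.        ]
scene 0.011 -42 38 [ 25.56339606 -42.49954833  11.        ]
scene 0.011 42 13 [29.97789866 38.87161644 11.        ]
```

Request:
jog_arm --plan "0 0 0.42 0 0 0 -1;0 0 0.42 0 0 0 -1;0 0 0.42 0 0 0 -1;0 0 0.42 0 0 0 -1;0 0 0.42 0 0 0 -1;0 0 0.42 0 0 0 -1;0 0 0.38 0 0 0 -1;0 0 0 0 0 0 -1;0 0 0 0 0 0 1;0 0 0 0 0 0 1"

```text
time_s: 3.1
tcp_pos: [0.4417, -0.3276, 0.0105]
ee_rot: [[-0.807, 0.591, 0.001], [0.591, 0.807, -0.0], [-0.001, 0.0, -1.0]]
wrist_force: [0.7, -0.1, -0.6]
gripper_width: 0.896
gripper_force: 0.0
```

Request:
jog_arm --plan "0 0 0 0 0 0 1;0 0 0 0 0 0 1;0 0 0 0 0 0 1;0 0 0 0 0 0 1;0 0 -0.4 0 0 0 1;0 0 -0.6 0 0 0 1;0 0 -0.8 0 0 0 1;0 0 -0.8 0 0 0 1;0 0 -0.8 0 0 0 1;0 0 -0.8 0 0 0 1"

```text
time_s: 4.1
tcp_pos: [0.4412, -0.3275, 0.1167]
ee_rot: [[-0.806, 0.591, 0.001], [0.591, 0.806, -0.0], [-0.001, 0.0, -1.0]]
wrist_force: [0.2, -0.1, -0.5]
gripper_width: 0.032
gripper_force: 0.0
```

```bash
sed -i 's/^FO=.*/FO=np.array([.5588,.1210,.062])/' p.py; python3 -c "
from p import *
im,d,P,c=grab('top'); cv2.imwrite('pics/lift.png',im[200:400,330:530,::-1].repeat(2,0).repeat(2,1))
np.savez('lift.npz',im=im,P=P)
s=r.sense(); print(s['tcp_pos'],s['time_s'])
k=(im.min(-1)>130)&(abs(P[...,0]-.44)<.1)&(abs(P[...,1]+.327)<.1)&(P[...,2]>.05)&(P[...,2]<.12)
print(k.sum(),P[k].mean(0),cv2.minAreaRect((P[k][:,:2]*1e3).astype(np.float32)),np.nanmedian(P[k][:,2]))
p,R=fac(0,0,.080); p=p+0; go(p,R,25)
"
```

```text
Traceback (most recent call last):
  File "p.py", line 7, in <module>
    x=np.array([0,0,1])-n*n[2]; x/=np.linalg.norm(x); FR=np.stack([x,np.cross(n,x),n],1)
                        ^
NameError: name 'n' is not defined. Did you mean: 'np'?
```

```bash
sed -i 's/^FO=.*/FO=np.array([.5588,.1210,.062]); n=np.array([-.1213,-.4852,.866]); n\/=np.linalg.norm(n)/' p.py; python3 -c "
from p import *
im,d,P,c=grab('top'); cv2.imwrite('pics/lift.png',im[200:400,330:530,::-1].repeat(2,0).repeat(2,1))
k=(im.min(-1)>130)&(abs(P[...,0]-.44)<.1)&(abs(P[...,1]+.327)<.1)
print(k.sum(),np.nanmedian(P[k][:,2]),cv2.minAreaRect((P[k&(P[...,2]<.015)][:,:2]*1e3).astype(np.float32)))
im,d,P,c=grab('scene'); cv2.imwrite('pics/lift2.png',im[120:250,150:300,::-1].repeat(3,0).repeat(3,1))
x0,x1,y0,y1=(185,262,160,207)
C=im.astype(int);b=(C[...,2]>C[...,0]+50)&(C[...,2]>C[...,1]+40)&(P[...,2]>.03)&(abs(P[...,1]+.327)<.08)&(abs(P[...,0]-.44)<.08)
print(b.sum(),cv2.minAreaRect((P[b][:,:2]*1e3).astype(np.float32)),P[b][:,2].mean())
"
```

```text
2828 0.45847057367315597 ((428.818603515625, -308.169921875), (65.385986328125, 67.7343978881836), 53.76691818237305)
121 ((443.1216125488281, -323.9910583496094), (17.227859497070312, 41.51020050048828), 51.7303352355957) 0.03595512919411076
```

View pics/lift2.png

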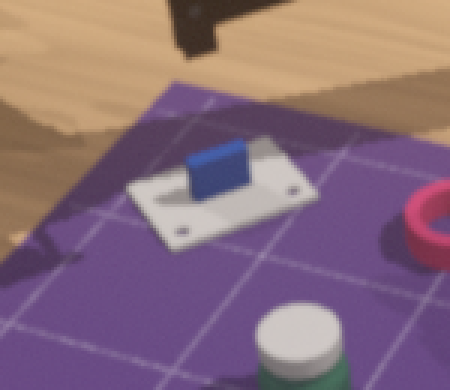

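The picture shows the cover still flat on the desk, rib at about px (218,170), with the gripper above it. I lifted before the fingers had closed, so I'll redo the grasp with a longer close.

Request:
jog_arm --plan "0 0 0 0 0 0 -1;0 0 0 0 0 0 -1;0 0 0 0 0 0 -1;0 0 0 0 0 0 -1;0 0 0 0 0 0 -1;0 0 0 0 0 0 -1;0 0 0 0 0 0 -1;0 0 0 0 0 0 -1;0 0 0.3 0 0 0 -1;0 0 0.6 0 0 0 -1"

```text
time_s: 5.2
tcp_pos: [0.4421, -0.3278, 0.093]
ee_rot: [[-0.807, 0.591, 0.003], [0.591, 0.807, -0.001], [-0.003, 0.001, -1.0]]
wrist_force: [0.2, 0.0, -1.2]
gripper_width: 0.84
gripper_force: 0.0
```

Request:
jog_arm --plan "0 0 0.7 0 0 0 -1;0 0 0.7 0 0 0 -1;0 0 0.7 0 0 0 -1;0 0 0.6 0 0 0 -1;0 0 0.4 0 0 0 -1;0 0 0.28 0 0 0 -1;0 0 0 0 0 0 1;0 0 0 0 0 0 1;0 0 0 0 0 0 1;0 0 0 0 0 0 1"

```text
time_s: 6.2
tcp_pos: [0.4417, -0.3276, 0.0087]
ee_rot: [[-0.806, 0.591, 0.001], [0.591, 0.806, -0.001], [-0.001, 0.0, -1.0]]
wrist_force: [-0.8, 0.4, -0.4]
gripper_width: 0.725
gripper_force: 0.0
```

Request:
jog_arm --plan "0 0 0 0 0 0 1;0 0 0 0 0 0 1;0 0 0 0 0 0 1;0 0 0 0 0 0 1;0 0 0 0 0 0 1;0 0 0 0 0 0 1;0 0 0 0 0 0 1;0 0 0 0 0 0 1;0 0 0 0 0 0 1;0 0 0 0 0 0 1"

```text
time_s: 7.2
tcp_pos: [0.4413, -0.3274, 0.008]
ee_rot: [[-0.806, 0.591, 0.0], [0.591, 0.806, 0.0], [-0.0, 0.0, -1.0]]
wrist_force: [0.1, -0.2, 0.2]
gripper_width: 0.132
gripper_force: 30.0
```

Request:
jog_arm --plan "0 0 -0.3 0 0 0 1;0 0 -0.6 0 0 0 1;0 0 -0.8 0 0 0 1;0 0 -0.8 0 0 0 1;0 0 -0.8 0 0 0 1;0 0 -0.8 0 0 0 1;0 0 -0.8 0 0 0 1;0 0 -0.6 0 0 0 1;0 0 -0.3 0 0 0 1;0 0 0 0 0 0 1"

```text
time_s: 8.2
tcp_pos: [0.4416, -0.3276, 0.1542]
ee_rot: [[-0.806, 0.591, 0.002], [0.591, 0.806, -0.001], [-0.002, 0.001, -1.0]]
wrist_force: [-1.0, 0.3, -0.7]
gripper_width: 0.134
gripper_force: 30.0
```

```bash
python3 -c "
from p import *
s=r.sense(); p0=np.array(s['tcp_pos']);R0=np.array(s['ee_rot'])
im,d,P,c=grab('scene')
q=(P-p0)@R0*1e3
k=(im.min(-1)>110)&(abs(q[...,0])<70)&(abs(q[...,1])<60)&(abs(q[...,2])<14)
print(k.sum(),np.median(q[k],axis=0),cv2.minAreaRect(q[k][:,:2].astype(np.float32)))
A=np.c_[q[k][:,:2],np.ones(k.sum())]; print('plane',np.linalg.lstsq(A,q[k][:,2],rcond=None)[0])
p,R=fac(0,0,.085); go(p,R,26)
"
```

```text
1104 [-12.50705256  15.47009996   3.46017614] ((0.7201690673828125, 2.725299835205078), (112.17682647705078, 86.37776184082031), 0.11609955877065659)
plane [-2.17958952e-03  1.11696116e-02  3.47613522e+00]
t 8.25 dist 0.4213 rot [-29.61   5.84 -21.71] F [ 0.9 -0.2 -1.3] w 0.13 30.0
0.24 0.6 0.03 -0.14 0.03 -0.1;
0.23 0.61 0.04 -0.14 0.03 -0.1;
0.22 0.61 0.05 -0.14 0.03 -0.1;
0.21 0.61 0.07 -0.14 0.03 -0.1;
0.2 0.61 0.08 -0.14 0.03 -0.1;
0.19 0.61 0.09 -0.14 0.03 -0.1;
0.18 0.61 0.1 -0.14 0.03 -0.1;
0.17 0.61 0.12 -0.14 0.03 -0.1;
0.16 0.61 0.13 -0.14 0.03 -0.1;
0.15 0.61 0.14 -0.14 0.03 -0.1;
0.14 0.61 0.16 -0.14 0.03 -0.1;
0.14 0.61 0.17 -0.14 0.03 -0.1;
0.13 0.61 0.18 -0.14 0.03 -0.1;
0.12 0.61 0.19 -0.14 0.03 -0.1;
0.11 0.61 0.21 -0.14 0.03 -0.1;
0.1 0.6 0.22 -0.14 0.03 -0.1;
0.09 0.6 0.23 -0.14 0.03 -0.1;
0.08 0.6 0.24 -0.14 0.03 -0.1;
0.07 0.59 0.26 -0.14 0.03 -0.1;
0.06 0.59 0.27 -0.14 0.03 -0.1;
0.05 0.58 0.28 -0.14 0.03 -0.1;
0.04 0.58 0.29 -0.14 0.03 -0.1;
0.03 0.57 0.3 -0.14 0.03 -0.1;
0.02 0.57 0.31 -0.14 0.03 -0.1;
0.01 0.56 0.33 -0.14 0.03 -0.1;
0.0 0.55 0.34 -0.14 0.03 -0.1;
```

Request:
jog_arm --plan "0.24 0.6 0.03 -0.14 0.03 -0.1 1;0.23 0.61 0.04 -0.14 0.03 -0.1 1;0.22 0.61 0.05 -0.14 0.03 -0.1 1;0.21 0.61 0.07 -0.14 0.03 -0.1 1;0.2 0.61 0.08 -0.14 0.03 -0.1 1;0.19 0.61 0.09 -0.14 0.03 -0.1 1;0.18 0.61 0.1 -0.14 0.03 -0.1 1;0.17 0.61 0.12 -0.14 0.03 -0.1 1;0.16 0.61 0.13 -0.14 0.03 -0.1 1;0.15 0.61 0.14 -0.14 0.03 -0.1 1"

```text
time_s: 9.25
tcp_pos: [0.4833, -0.1701, 0.1461]
ee_rot: [[-0.883, 0.465, 0.069], [0.469, 0.863, 0.188], [0.028, 0.198, -0.98]]
wrist_force: [0.8, 0.2, -1.0]
gripper_width: 0.138
gripper_force: 30.0
```

Request:
jog_arm --plan "0.14 0.61 0.16 -0.14 0.03 -0.1 1;0.14 0.61 0.17 -0.14 0.03 -0.1 1;0.13 0.61 0.18 -0.14 0.03 -0.1 1;0.12 0.61 0.19 -0.14 0.03 -0.1 1;0.11 0.61 0.21 -0.14 0.03 -0.1 1;0.1 0.6 0.22 -0.14 0.03 -0.1 1;0.09 0.6 0.23 -0.14 0.03 -0.1 1;0.08 0.6 0.24 -0.14 0.03 -0.1 1;0.07 0.59 0.26 -0.14 0.03 -0.1 1;0.06 0.59 0.27 -0.14 0.03 -0.1 1"

```text
time_s: 10.25
tcp_pos: [0.5253, -0.0134, 0.1386]
ee_rot: [[-0.941, 0.32, 0.107], [0.336, 0.864, 0.374], [0.027, 0.389, -0.921]]
wrist_force: [0.6, -0.0, -1.0]
gripper_width: 0.133
gripper_force: 30.0
```

```bash
python3 -c "
from p import *
p,R=fac(0,0,.060); go(p,R,8); print(r.sense()['joints'])
"
```

```text
t 10.25 dist 0.1113 rot [-7.05  1.13 -5.72] F [ 0.6 -0.  -1. ] w 0.133 30.0
0.05 0.45 0.32 -0.11 0.02 -0.09;
0.04 0.44 0.33 -0.11 0.02 -0.09;
0.04 0.44 0.34 -0.11 0.02 -0.09;
0.03 0.44 0.35 -0.11 0.02 -0.09;
0.03 0.43 0.35 -0.11 0.02 -0.09;
0.02 0.42 0.36 -0.11 0.02 -0.09;
0.01 0.42 0.37 -0.11 0.02 -0.09;
0.01 0.41 0.37 -0.11 0.02 -0.09;
[  1.66038054  16.96359669 -14.13954154 -27.02699353 -54.75742441
 -96.63583828]
```

Request:
jog_arm --plan "0.05 0.45 0.32 -0.11 0.02 -0.09 1;0.04 0.44 0.33 -0.11 0.02 -0.09 1;0.04 0.44 0.34 -0.11 0.02 -0.09 1;0.03 0.44 0.35 -0.11 0.02 -0.09 1;0.03 0.43 0.35 -0.11 0.02 -0.09 1;0.02 0.42 0.36 -0.11 0.02 -0.09 1;0.01 0.42 0.37 -0.11 0.02 -0.09 1;0.01 0.41 0.37 -0.11 0.02 -0.09 1;0 0 0 0 0 0 1;0 0 0 0 0 0 1"

```text
time_s: 11.25
tcp_pos: [0.5511, 0.0905, 0.1136]
ee_rot: [[-0.97, 0.211, 0.118], [0.241, 0.841, 0.484], [0.003, 0.498, -0.867]]
wrist_force: [0.2, 0.5, -1.4]
gripper_width: 0.14
gripper_force: 30.0
```

```bash
cat > chk.py <<'E'
from p import *
# cover pose in face coords from its white points
def look(tag,h=None):
    s=r.sense(); p0=np.array(s["tcp_pos"])
    print("tcp in face",((p0-FO)@FR*1e3).round(1))
    for nm in("top","scene"):
        im,d,P,c=grab(nm); q=(P-FO)@FR*1e3; np.savez(f"{tag}_{nm}.npz",im=im,P=P)
        k=(im.min(-1)>100)&(np.ptp(im.astype(int),axis=-1)<60)&(abs(q[...,0])<60)&(abs(q[...,1])<75)&(q[...,2]>2.5)&(q[...,2]<70)
        if h is not None: k&=abs(q[...,2]-h)<6
        if k.sum()>50:
            A=np.c_[q[k][:,:2],np.ones(k.sum())]; print(nm,k.sum(),cv2.minAreaRect(q[k][:,:2].astype(np.float32)),"plane",np.linalg.lstsq(A,q[k][:,2],rcond=None)[0].round(3))
        y,x=np.where((abs(q[...,0])<70)&(abs(q[...,1])<100)); 
        cv2.imwrite(f"pics/{tag}_{nm}.png",cv2.resize(im[y.min():y.max(),x.min():x.max(),::-1],None,fx=4,fy=4,interpolation=cv2.INTER_CUBIC)[:600,:800])
E
python3 -c "
from chk import *
go(*fac(0,0,.023),6)
look('a',57)
"
```

```text
t 11.25 dist 0.0374 rot [-0.12 -0.16 -0.02] F [ 0.2  0.5 -1.4] w 0.14 30.0
-0.0 0.01 0.25 -0.0 -0.0 -0.0;
-0.0 0.01 0.25 -0.0 -0.0 -0.0;
-0.0 0.01 0.25 -0.0 -0.0 -0.0;
-0.0 0.01 0.25 -0.0 -0.0 -0.0;
-0.0 0.01 0.25 -0.0 -0.0 -0.0;
-0.0 0.01 0.25 -0.0 -0.0 -0.0;
tcp in face [-1.4  0.1 60.4]
top 205 ((-26.465198516845703, 39.37688064575195), (30.255268096923828, 29.53258514404297), 0.6619232892990112) plane [1.2000e-02 8.0000e-03 5.7841e+01]
scene 1295 ((-0.5773582458496094, -0.0356903076171875), (113.78853607177734, 83.39288330078125), 89.34054565429688) plane [-1.5000e-02  6.0000e-03  5.6547e+01]
```

View pics/a_scene.png

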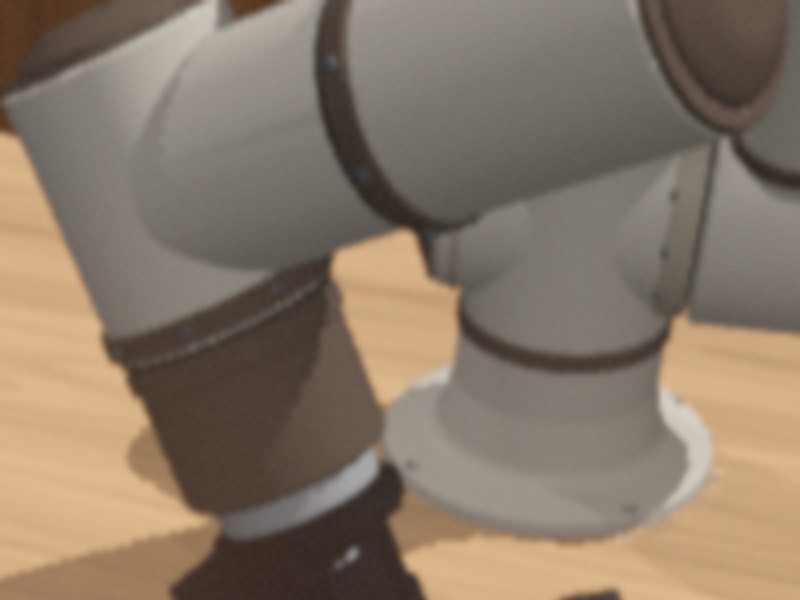

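The crop missed and shows only the arm. The fitted numbers put the cover within 1.4 mm of alignment and parallel to the face, so I'll descend.

Request:
jog_arm --plan "0 0.01 0.25 0 0 0 1;0 0.01 0.25 0 0 0 1;0 0.01 0.25 0 0 0 1;0 0.01 0.25 0 0 0 1;0 0.01 0.25 0 0 0 1;0 0 0.23 0 0 0 1;0 0 0 0 0 0 1;0 0 0 0 0 0 1;0 0 0 0 0 0 1;0 0 0 0 0 0 1"

```text
time_s: 12.35
tcp_pos: [0.5559, 0.1093, 0.0826]
ee_rot: [[-0.97, 0.211, 0.119], [0.242, 0.841, 0.484], [0.002, 0.499, -0.867]]
wrist_force: [-1.1, -1.0, -1.0]
gripper_width: 0.135
gripper_force: 30.0
```

```bash
sed -i 's/(abs(q\[...,1\])<100))/(abs(q[...,1])<100)\&(abs(q[...,2])<50))/' chk.py; python3 -c "
from chk import *
go(*fac(0,0,.008),6)
look('b',20)
"
```

```text
t 12.35 dist 0.0159 rot [-0.08 -0.1  -0.03] F [-1.1 -1.  -1. ] w 0.135 30.0
-0.0 0.0 0.11 -0.0 -0.0 -0.0;
-0.0 0.0 0.11 -0.0 -0.0 -0.0;
0.0 0.0 0.11 -0.0 -0.0 -0.0;
0.0 0.0 0.11 -0.0 -0.0 -0.0;
0.0 0.0 0.11 -0.0 -0.0 -0.0;
0.0 0.0 0.11 -0.0 -0.0 -0.0;
tcp in face [-0.1 -0.  23.9]
top 215 ((-22.99736785888672, 39.51209259033203), (34.283878326416016, 28.845552444458008), 0.4314623177051544) plane [2.0000e-02 7.0000e-03 2.1386e+01]
scene 1328 ((0.16468429565429688, -0.842742919921875), (113.16648864746094, 82.94821166992188), 89.76631164550781) plane [-1.4000e-02  5.0000e-03  1.9779e+01]
```

View pics/b_scene.png

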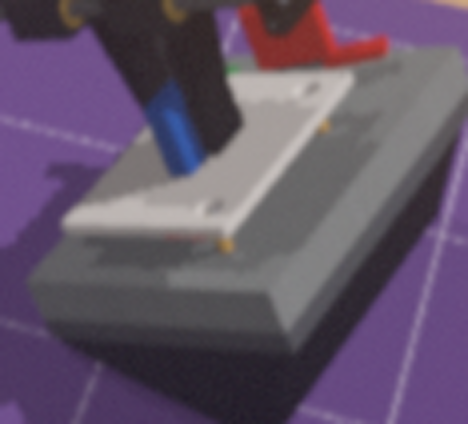

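The view shows the cover hovering parallel to the face. Its holes are at px (313,90) and (215,207), lined up with the pin tips at (323,125) and (227,245). Lowering now.

Request:
jog_arm --plan "0 0 0.1 0 0 0 1;0 0 0.1 0 0 0 1;0 0 0.1 0 0 0 1;0 0 0.08 0 0 0 1;0 0 0.06 0 0 0 1;0 0 0.05 0 0 0 1;0 0 0.04 0 0 0 1;0 0 0.04 0 0 0 1;0 0 0 0 0 0 1;0 0 0 0 0 0 1"

```text
time_s: 13.45
tcp_pos: [0.5575, 0.1163, 0.07]
ee_rot: [[-0.97, 0.211, 0.119], [0.242, 0.841, 0.484], [0.002, 0.499, -0.867]]
wrist_force: [0.4, 0.4, -2.2]
gripper_width: 0.134
gripper_force: 30.0
```

```bash
python3 -c "
from chk import *
go(*fac(0,0,.008),1)
look('c')
"
```

```text
t 13.45 dist 0.0014 rot [-0.09 -0.13 -0.03] F [ 0.4  0.4 -2.2] w 0.134 30.0
-0.01 0.01 0.05 -0.01 -0.02 -0.0;
tcp in face [-0.2  0.1  9.3]
top 222 ((-27.772851943969727, 50.482887268066406), (37.11532974243164, 49.4635124206543), 17.98885726928711) plane [ 0.01  -0.034  8.359]
scene 1255 ((0.14264297485351562, 5.295570373535156), (124.20352172851562, 83.3984603881836), 89.70463562011719) plane [-6.00e-03  4.00e-03  5.54e+00]
```

Request:
jog_arm --plan "0 0 0.02 0 0 0 1;0 0 0.02 0 0 0 1;0 0 0.02 0 0 0 1;0 0 0.01 0 0 0 1;0 0 0 0 0 0 1;0 0 0 0 0 0 1;0 0 0 0 0 0 1;0 0 0 0 0 0 1;0 0 0 0 0 0 1;0 0 0 0 0 0 1"

```text
time_s: 14.55
tcp_pos: [0.5575, 0.1168, 0.0691]
ee_rot: [[-0.97, 0.21, 0.119], [0.242, 0.841, 0.484], [0.002, 0.499, -0.867]]
wrist_force: [-2.5, -3.5, 4.7]
gripper_width: 0.132
gripper_force: 30.0
```

Request:
jog_arm --plan "0 0 0.02 0 0 0 1;0 0 0.02 0 0 0 1;0 0 0 0 0 0 1;0 0 0 0 0 0 1;0 0 0 0 0 0 1;0 0 0 0 0 0 -1;0 0 0 0 0 0 -1;0 0 0 0 0 0 -1;0 0 0 0 0 0 -1;0 0 0 0 0 0 -1"

```text
time_s: 15.55
tcp_pos: [0.5577, 0.1178, 0.0673]
ee_rot: [[-0.97, 0.211, 0.118], [0.242, 0.841, 0.484], [0.003, 0.499, -0.867]]
wrist_force: [-0.3, 0.7, 0.0]
gripper_width: 0.5
gripper_force: 0.0
```

Request:
jog_arm --plan "0 0 -0.1 0 0 0 -0.2;0 0 -0.3 0 0 0 -0.2;0 0 -0.5 0 0 0 -0.2;0 0 -0.6 0 0 0 -0.2;0 0 -0.6 0 0 0 -0.2;0 0 -0.6 0 0 0 -0.2;0 0 -0.5 0 0 0 -0.2;0 0 -0.2 0 0 0 -0.2;0 0 0 0 0 0 0;0 0 0 0 0 0 0"

```text
time_s: 16.55
tcp_pos: [0.5474, 0.0766, 0.1409]
ee_rot: [[-0.97, 0.211, 0.118], [0.242, 0.841, 0.485], [0.003, 0.499, -0.867]]
wrist_force: [-0.4, 0.5, 0.0]
gripper_width: 0.522
gripper_force: 0.0
```

```bash
python3 -c "
from chk import *
look('d',5)
im,P=np.load('d_scene.npz')['im'],np.load('d_scene.npz')['P']; q=(P-FO)@FR*1e3
for nm in('scene','top'):
  z=np.load('d_'+nm+'.npz'); im,q=z['im'].astype(int),(z['P']-FO)@FR*1e3
  k=(im[...,0]>110)&(im[...,1]<70)&(im[...,2]<80)&(q[...,2]>40)&(q[...,2]<48)&(abs(q[...,1]-78)<25)&(abs(q[...,0])<30)
  print('latch',k.sum(),cv2.minAreaRect(q[k][:,:2].astype(np.float32)) if k.sum() else 0)
go(*fac(0,.078,.085,106.7),1,False); print(r.sense()['joints'])
"
```

```text
tcp in face [-0.2  0.3 91.3]
scene 1230 ((1.0589447021484375, 2.7556686401367188), (121.51565551757812, 82.78199005126953), 89.22215270996094) plane [-3.000e-03  1.000e-03  4.528e+00]
latch 68 ((2.216899871826172, 74.75236511230469), (32.33150100708008, 13.431233406066895), 12.913241386413574)
latch 0 0
t 16.65 dist 0.0778 rot [   0.12   -0.25 -106.77] F [-0.   1.6 -0.2] w 0.511 0.0
[  6.680535    18.55111613 -11.35905012 -35.0984919  -54.40456292
 -91.28854389]
```

View pics/d_scene.png

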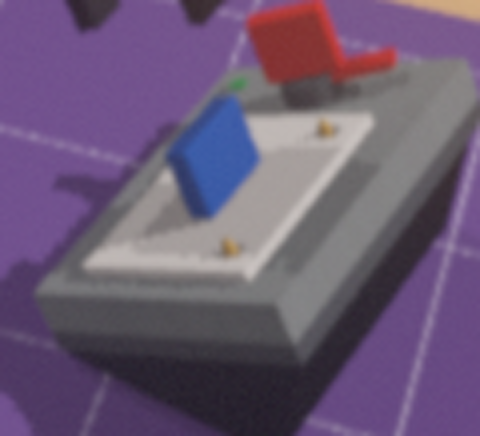

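The picture shows the cover flat and home, with both pins through the holes at px (325,128) and (231,246). The latch is still free, so I'll move to it next.

```bash
python3 -c "
from p import *
go(*fac(0,.078,.075,106.7),20)"
```

```text
t 16.65 dist 0.0792 rot [   0.12   -0.25 -106.77] F [-0.   1.6 -0.2] w 0.511 0.0
0.15 0.0 0.03 0.0 -0.0 -0.67;
0.15 0.02 0.03 0.0 -0.0 -0.67;
0.15 0.03 0.03 0.0 -0.0 -0.67;
0.15 0.04 0.03 0.0 -0.0 -0.67;
0.14 0.06 0.03 0.0 -0.0 -0.67;
0.14 0.07 0.03 0.0 -0.0 -0.67;
0.13 0.08 0.03 0.0 -0.0 -0.67;
0.12 0.09 0.03 0.0 -0.0 -0.67;
0.11 0.11 0.03 0.0 -0.0 -0.67;
0.1 0.12 0.03 0.0 -0.0 -0.67;
0.09 0.12 0.03 0.0 -0.0 -0.67;
0.08 0.13 0.03 0.0 -0.0 -0.67;
0.07 0.14 0.03 0.0 -0.0 -0.67;
0.05 0.15 0.03 0.0 -0.0 -0.67;
0.04 0.15 0.03 0.0 -0.0 -0.67;
0.03 0.15 0.03 0.0 -0.0 -0.67;
0.01 0.15 0.03 0.0 -0.0 -0.67;
-0.0 0.16 0.03 0.0 -0.0 -0.67;
-0.02 0.15 0.03 0.0 -0.0 -0.67;
-0.03 0.15 0.03 0.0 -0.0 -0.67;
```

Request:
jog_arm --plan "0.15 0 0.03 0 0 -0.67 0;0.15 0.02 0.03 0 0 -0.67 0;0.15 0.03 0.03 0 0 -0.67 0;0.15 0.04 0.03 0 0 -0.67 0;0.14 0.06 0.03 0 0 -0.67 0;0.14 0.07 0.03 0 0 -0.67 0;0.13 0.08 0.03 0 0 -0.67 0;0.12 0.09 0.03 0 0 -0.67 0;0.11 0.11 0.03 0 0 -0.67 0;0.1 0.12 0.03 0 0 -0.67 0"

```text
time_s: 17.65
tcp_pos: [0.511, 0.0901, 0.1343]
ee_rot: [[-0.743, -0.659, 0.117], [-0.536, 0.691, 0.484], [-0.4, 0.297, -0.867]]
wrist_force: [0.6, 0.6, 0.7]
gripper_width: 0.498
gripper_force: 0.0
```

Request:
jog_arm --plan "0.09 0.12 0.03 0 0 -0.67 0;0.08 0.13 0.03 0 0 -0.67 0;0.07 0.14 0.03 0 0 -0.67 0;0.05 0.15 0.03 0 0 -0.67 0;0.04 0.15 0.03 0 0 -0.67 0;0.03 0.15 0.03 0 0 -0.67 0;0.01 0.15 0.03 0 0 -0.67 0;0 0.16 0.03 0 0 -0.67 0;-0.02 0.15 0.03 0 0 -0.67 0;-0.03 0.15 0.03 0 0 -0.67 0"

```text
time_s: 18.65
tcp_pos: [0.4745, 0.1029, 0.1279]
ee_rot: [[0.089, -0.989, 0.117], [-0.875, -0.021, 0.484], [-0.477, -0.146, -0.867]]
wrist_force: [-0.6, -0.2, 0.4]
gripper_width: 0.503
gripper_force: 0.0
```

```bash
python3 -c "
from p import *
go(*fac(0,.078,.0145,106.7),8); print(r.sense()['joints'])"
```

```text
t 18.65 dist 0.0616 rot [ 0.24 -0.05  0.67] F [-0.6 -0.2  0.4] w 0.503 0.0
-0.0 0.0 0.31 0.0 -0.0 0.01;
-0.0 0.0 0.31 0.0 -0.0 0.01;
-0.0 0.0 0.31 0.0 -0.0 0.01;
-0.0 0.0 0.31 0.0 -0.0 0.01;
-0.0 0.0 0.31 0.0 -0.0 0.01;
-0.0 0.0 0.31 0.0 -0.0 0.01;
-0.0 0.0 0.31 0.0 -0.0 0.01;
-0.0 0.0 0.31 0.0 -0.0 0.01;
[ 10.87617677  13.08287207 -21.20212777 -37.08311665 -48.7720544
  15.76467995]
```

Request:
jog_arm --plan "0 0 0.31 0 0 0 0;0 0 0.31 0 0 0 0;0 0 0.31 0 0 0 0;0 0 0.31 0 0 0 0;0 0 0.31 0 0 0 0;0 0 0.31 0 0 0 0;0 0 0.31 0 0 0 0;0 0 0.29 0 0 0 0;0 0 0 0 0 0 0;0 0 0 0 0 0 1"

```text
time_s: 19.65
tcp_pos: [0.4823, 0.1324, 0.0751]
ee_rot: [[0.086, -0.989, 0.118], [-0.875, -0.018, 0.484], [-0.477, -0.145, -0.867]]
wrist_force: [-0.4, 0.0, 0.2]
gripper_width: 0.466
gripper_force: 0.0
```

Request:
jog_arm --plan "0 0 0 0 0 0 1;0 0 0 0 0 0 1;0 0 0 0 0 0 1;0 0 0 0 0 0 1;0 0 0 0 0 0 1;0 0 0 0 0 0 1;0 0 0 0 0 0 1;0 0 0 0 0 0 1;0 0 0 0 0 0 1;0 0 0 0 0 0 1"

```text
time_s: 20.65
tcp_pos: [0.4811, 0.1323, 0.0752]
ee_rot: [[0.085, -0.99, 0.116], [-0.874, -0.019, 0.485], [-0.478, -0.143, -0.867]]
wrist_force: [-5.2, -1.7, 5.2]
gripper_width: 0.123
gripper_force: 30.0
```

```bash
python3 -c "
from p import *
go(*fac(0,.078,.0145,0),20); s=r.sense(); print(s['joints'],s['moment'],((np.array(s['tcp_pos'])-FO)@FR*1e3).round(1))"
```

```text
t 20.65 dist 0.0009 rot [  0.18  -0.29 107.16] F [-5.2 -1.7  5.2] w 0.123 30.0
-0.0 -0.0 0.0 0.0 -0.0 0.67;
-0.0 -0.0 0.0 0.0 -0.0 0.67;
-0.0 -0.0 0.0 0.0 -0.0 0.67;
-0.0 -0.0 0.0 0.0 -0.0 0.67;
-0.0 -0.0 0.0 0.0 -0.0 0.67;
-0.0 -0.0 0.0 0.0 -0.0 0.67;
-0.0 -0.0 0.0 0.0 -0.0 0.67;
-0.0 -0.0 0.0 0.0 -0.0 0.67;
-0.0 -0.0 0.0 0.0 -0.0 0.67;
-0.0 -0.0 0.0 0.0 -0.0 0.67;
-0.0 -0.0 0.0 0.0 -0.0 0.67;
-0.0 0.0 0.0 0.0 -0.0 0.67;
-0.0 0.0 0.0 0.0 -0.0 0.67;
-0.0 0.0 0.0 0.0 -0.0 0.67;
-0.0 0.0 0.0 0.0 -0.0 0.67;
-0.0 0.0 0.0 0.0 -0.0 0.67;
-0.0 0.0 0.0 0.0 -0.0 0.67;
-0.0 0.0 0.0 0.0 -0.0 0.67;
-0.0 0.0 0.0 0.0 -0.0 0.67;
-0.0 0.0 0.0 0.0 -0.0 0.67;
[ 13.56722354  18.47325616 -22.38003665 -41.18203046 -42.39515466
  19.04581188] [-0.67125555  1.50238049  0.73303855] [-0.2 78.2 15.4]
```

Request:
jog_arm --plan "0 0 0 0 0 0.3 1;0 0 0 0 0 0.5 1;0 0 0 0 0 0.6 1;0 0 0 0 0 0.6 1;0 0 0 0 0 0.6 1;0 0 0 0 0 0.6 1;0 0 0 0 0 0.6 1;0 0 0 0 0 0.6 1;0 0 0 0 0 0.5 1;0 0 0 0 0 0.3 1"

```text
time_s: 21.65
tcp_pos: [0.4815, 0.1323, 0.0752]
ee_rot: [[-0.595, -0.795, 0.117], [-0.665, 0.568, 0.485], [-0.452, 0.21, -0.867]]
wrist_force: [-4.2, -2.4, 4.3]
gripper_width: 0.125
gripper_force: 30.0
```

```bash
python3 -c "
from p import *
go(*fac(0,.078,.0145,0),10); s=r.sense(); print(s['moment'],((np.array(s['tcp_pos'])-FO)@FR*1e3).round(1))"
```

```text
t 21.65 dist 0.0009 rot [ 3.000e-02 -2.700e-01  6.544e+01] F [-4.2 -2.4  4.3] w 0.125 30.0
-0.0 0.0 0.0 0.0 -0.0 0.82;
-0.0 0.0 0.0 0.0 -0.0 0.82;
0.0 0.0 0.0 0.0 -0.0 0.82;
0.0 0.0 0.0 0.0 -0.0 0.82;
0.0 0.0 0.0 0.0 -0.0 0.82;
0.0 0.0 0.0 0.0 -0.0 0.82;
0.0 0.0 0.0 0.0 -0.0 0.82;
0.0 0.0 0.0 0.0 -0.0 0.82;
0.0 0.0 0.0 0.0 -0.0 0.82;
0.0 0.0 0.0 0.0 -0.0 0.82;
[-0.80270594  1.24931438  0.62666735] [-0.1 77.8 15.4]
```

Request:
jog_arm --plan "0 0 0 0 0 0.5 1;0 0 0 0 0 0.6 1;0 0 0 0 0 0.6 1;0 0 0 0 0 0.6 1;0 0 0 0 0 0.6 1;0 0 0 0 0 0.6 1;0 0 0 0 0 0.6 1;0 0 0 0 0 0.6 1;0 0 0 0 0 0.5 1;0 0 0 0 0 0.4 1"

```text
time_s: 22.65
tcp_pos: [0.4817, 0.132, 0.0751]
ee_rot: [[-0.982, -0.145, 0.118], [-0.071, 0.872, 0.484], [-0.173, 0.467, -0.867]]
wrist_force: [-4.4, -3.0, 3.6]
gripper_width: 0.123
gripper_force: 30.0
```

Request:
jog_arm --plan "0 0 0 0 0 0.5 1;0 0 0 0 0 0.5 1;0 0 0 0 0 0.5 1;0 0 0 0 0 0.4 1;0 0 0 0 0 0.3 1;0 0 0 0 0 0.2 1;0 0 0 0 0 0.1 1;0 0 0 0 0 0.1 1;0 0 0 0 0 0 1;0 0 0 0 0 0 1"

```text
time_s: 23.65
tcp_pos: [0.4817, 0.1318, 0.075]
ee_rot: [[-0.97, 0.211, 0.118], [0.242, 0.841, 0.484], [0.003, 0.498, -0.867]]
wrist_force: [-4.1, -3.3, 3.3]
gripper_width: 0.127
gripper_force: 30.0
```

```bash
python3 -c "
from p import *
go(*fac(0,.078,.0145,0),1); s=r.sense(); print(s['moment'],((np.array(s['tcp_pos'])-FO)@FR*1e3).round(1))"
```

```text
t 23.65 dist 0.0012 rot [-0.15 -0.18 -0.04] F [-4.1 -3.3  3.3] w 0.127 30.0
0.02 0.02 0.03 -0.02 -0.02 -0.01;
[-1.39110769  1.09961582  0.49399498] [-0.6 77.4 15.4]
```

Request:
jog_arm --plan "0 0 0 0 0 0.1 1;0 0 0 0 0 0.1 1;0 0 0 0 0 0 1;0 0 0 0 0 0 1;0 0 0 0 0 0 0;0 0 0 0 0 0 0;0 0 0 0 0 0 0;0 0 0 0 0 0 0;0 0 0 0 0 0 0;0 0 0 0 0 0 0"

```text
time_s: 24.65
tcp_pos: [0.4824, 0.1325, 0.0753]
ee_rot: [[-0.964, 0.238, 0.119], [0.265, 0.834, 0.484], [0.016, 0.499, -0.867]]
wrist_force: [-0.1, -0.6, 0.1]
gripper_width: 0.486
gripper_force: 0.0
```

Request:
jog_arm --plan "0 0 -0.1 0 0 0 0;0 0 -0.3 0 0 0 0;0 0 -0.5 0 0 0 0;0 0 -0.6 0 0 0 0;0 0 -0.6 0 0 0 0;0 0 -0.6 0 0 0 0;0 0 -0.6 0 0 0 0;0 0 -0.6 0 0 0 0;0 0 -0.4 0 0 0 0;0 0 -0.1 0 0 0 0"

```text
time_s: 25.65
tcp_pos: [0.4697, 0.0785, 0.1723]
ee_rot: [[-0.964, 0.237, 0.121], [0.266, 0.833, 0.484], [0.014, 0.499, -0.866]]
wrist_force: [-0.1, -0.1, 0.0]
gripper_width: 0.503
gripper_force: 0.0
```

```bash
python3 -c "
from chk import *
look('e',5)
z=np.load('e_scene.npz'); im,q=z['im'].astype(int),(z['P']-FO)@FR*1e3
k=(im[...,0]>110)&(im[...,1]<70)&(im[...,2]<80)&(q[...,2]>40)&(q[...,2]<48)&(abs(q[...,1]-78)<25)&(abs(q[...,0])<30)
print('latch',k.sum(),cv2.minAreaRect(q[k][:,:2].astype(np.float32)))
im,P=z['im'],z['P']
print('pink',cv2.minAreaRect((P[(im[...,0]>180)&(im[...,1]<110)&(im[...,2]>80)&(P[...,2]>.01)][:,:2]*1e3).astype(np.float32))[0])
"
```

```text
tcp in face [  0.7  76.2 127. ]
top 671 ((-0.6731948852539062, -36.109405517578125), (83.74600982666016, 42.615318298339844), 2.136930227279663) plane [2.000e-03 0.000e+00 5.821e+00]
scene 1198 ((-0.173736572265625, -1.3330955505371094), (84.22894287109375, 113.91704559326172), 0.391288697719574) plane [-2.000e-03  2.000e-03  4.596e+00]
latch 66 ((1.6764569282531738, 74.99137878417969), (32.714378356933594, 10.4147310256958), 87.0546875)
pink (446.3191223144531, -24.028152465820312)
```

View pics/e_scene.png

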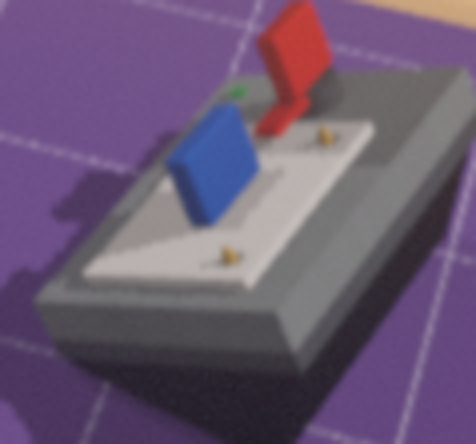

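The tongue now lies straight across the cover's edge at px (275,125), within about 2–3°. The cover is flat, the pins show through both holes, and the gripper is clear.

```bash
python3 -c "
from station import r
print(r.finish_job())"
```

```text
the job is handed in; nothing more can be done
None
```

The cover is seated flat on both pins, the latch is turned fully across its edge, and the job is handed in at about 26 s; the pot, tape and glue were never approached, though I didn't re-measure where they stand.

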